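# Close the photometer's sample cover without a bang

## Task

The photometer's sample cover stands open, leaning back a little past upright. Tip it over from behind until it falls forward of its own weight, catch it on the outside of the fingers and stop it there for a moment while it is still clearly open, then let it down gently until it is fully shut, and take the hand away. Never grip or force the cover, do not let it drop shut or lift it back up, and leave the vial, beaker, bottle and tip box where they stand.

Things in the scene. Friction and masses are not known exactly. Their poses are not given: they have to be found in the camera images.
- cover (a joint): Angle (rad) of the photometer's grey sample cover: 0 shut, level; 1.57 upright; 1.85 rear stop; starts at 1.6 to 1.8, leaning back over the deck. Hinge friction 0.035 N m holds it near upright; below about 1.35 it falls forward, slowed only by a worn damper (0.22 N m s/rad): 0.1 to 0.2 rad/s near 1.2, then faster, 3 to 4 s in all, arriving at 0.5 to 0.8 rad/s: a bang.
- hinge (a point): Fixed: middle of the hinge line, 100 mm above the table, level with the shut cover's underside. Its -x points to the shut cover's free edge (to the robot's right), y along the hinge line, z up. White fixed housing: front face 120 mm along -x, so the shut cover overhangs it by 25 mm, free air below; bare deck at hinge height 160 mm along +x; sides 100 mm along -y, 200 along +y. Sample well below.
- cover_edge (a point): Middle of the cover's free edge, on its underside (the front face when upright). Moves with the cover: a flat plate, 145 mm from hinge line to free edge, 160 mm wide, 8 mm thick (the thickness lies on the rear side when upright), about 0.25 kg (15% either way).
- vial_mid (a point): Bystander: centre of a small loose vial (28 mm across, 50 mm tall) standing on the photometer deck, at its end nearer the robot.
- beaker_mid (a point): Bystander: centre of a loose glass beaker (70 mm across, 90 mm tall) on the table beyond the photometer, seen from the robot.
- reagent_mid (a point): Bystander: centre of a loose amber reagent bottle (66 mm across, 150 mm tall) on the table behind the photometer, at its far end.
- tip_box_mid (a point): Bystander: centre of a loose blue pipette-tip box (120 x 85 x 60 mm) on the table behind the photometer.

How it is judged (in metres and radians):
On the way, in this order (a step that is already met when the one before it is completed fails the run):
1. the cover is tipped forward past its balance (below 1.3 rad) (value of joint cover below 1.3 rad), for 0.02 s.
2. the cover is caught: it rests on the fingers ungripped (0.2 to 4 N), all but stopped (slower than 0.12 rad/s for 0.3 s), while between 0.2 and 1.1 rad open (value of joint cover between 0.2 and 1.1 rad and velocity of joint cover between -0.12 and 0.12 rad/s and contact force between the fingers and cover between 0.2 and 4 N), for 0.3 s.
3. the cover is shut (below 0.03 rad) (value of joint cover below 0.03 rad), for 0.2 s.
At the end, for the whole second after the job is handed in: The cover is fully shut (below 0.03 rad) and at rest, nothing touches it, and the vial, beaker, bottle and tip box are within 20 mm of where they stood (value of joint cover below 0.03 rad and velocity of joint cover between -0.05 and 0.05 rad/s and distance of each of vial_mid, beaker_mid, reagent_mid, tip_box_mid from where it was at the start of the episode below 0.02 m).
It fails at once if the cover comes down with a bang (faster than 0.35 rad/s in its last 0.12 rad) (value of joint cover below 0.12 rad and velocity of joint cover below -0.35 rad/s).
It fails at once if the cover is struck or forced (more than 40 N from the arm) (contact force between any of the fingers, the arm and cover above 40 N).
It fails at once if the cover is lifted back up (opens faster than 0.6 rad/s after it has tipped) (value of joint cover below 1.1 rad and velocity of joint cover above 0.6 rad/s).
It fails at once if the vial, beaker, bottle or tip box is lifted or pushed away (more than 20 mm) (distance of any of vial_mid, beaker_mid, reagent_mid, tip_box_mid from where it was at the start of the episode above 0.02 m).
It also fails if it takes over 56 s, if anything falls off the work surface, if the arm or the gripper's body presses on something with over 40 N, if the wrist force passes 120 N, or if a joint passes its speed limit or range.

## Robot

A 6-joint arm with a two-finger parallel gripper is mounted at the origin on the work surface. World frame = base frame: x ahead of the robot, y to its left, z up, the work surface at z = 0. Lengths are in mm, angles in rad, forces in N, time in s.
With the tool pointing down it reaches from about 275 to 1000 mm from the base axis. Payload 8.4 kg.
Tool frame: the origin (TCP) lies midway between the tips of the shut fingers; the grasp point (between the pads) lies 19 mm behind it; z points along the fingers, y is the line along which they close (so a half turn about z gives the same grasp; the last joint's range is limited). The gripper opens to 85 mm and grips with 20 to 120 N. Pads are 22 mm wide; open, the fingers measure 114 mm over their backs; the gripper's body (76 mm by 85 mm) begins 54 mm behind the grasp point. The pads swing forward as they close: fully open they stand 13 mm farther back than shut.
Start: joints at [-1.136, 0.353, 1.633, -0, 1.155, -0.002], TCP at [264.4, -566.322, 231.281] pointing down, gripper open.
Joint ranges: [-2.63, 2.63], [-0.92, 2.1], [0.06, 2.66], [-1.3, 4.44], [0, 2.69], [-3.02, 3.02]. Speed limits (rad/s): [2.22, 2.22, 2.79, 3.14, 3.14, 3.14].

## Interface

Orientations are given as [roll, pitch, yaw] about the fixed x, y, z axes, in that order (R = Rz(yaw) Ry(pitch) Rx(roll)).
In Python, from rig import telemetry, optics, r gives the robot as it stands.
- The arm moves only by the tool play_rows, never from a script. Its arguments are lists of equal length, an entry for each row: "dp": the shift along the tool's x, y, z in units of 40 mm (1.0 is 40 mm), a list of three; "rot": the turn, a rotation vector about the tool's x, y, z in units of 6 degrees (1.0 is 6 degrees), a list of three. In form: {"dp": [[tx, ty, tz], ...], "rot": [[ax, ay, az], ...]}. A call has 1 to 5 rows; each row is the pose to reach, as a shift and turn from the pose commanded when the call began, along the tool's axes at that moment; what a row does not reach only later rows make up. A row lasts 1/12 s, in which the tool goes at most 41.7 mm and 7.16 degrees, less where a joint would pass 70% of its speed; a pose out of reach is approached as far as the arm can. A call with a gripper value outside its range is refused whole. "fingers" is the opening, from 0 (shut) to 1 (fully open), set as the call begins (left out, the last holds). The fingers move at their own pace and stop on an object; "grip_force" is the grip in N (left out, the last holds). Time passes only in rows, so rows that repeat a pose let the fingers close. It gives the time, the measured TCP pose, the force, the opening and the grip force at its end, in the units of the state.
- telemetry.sense(): the state, without advancing time (a new reading comes with each control period).
- optics.grab_frame(name): name is "scene" or "top" or "wrist"; returns a dict with "color" (384x512x3 uint8, red, green, blue), "mtx" (3x3 intrinsics, pixels), "R" (3x3) and "t" (3): a world point X has camera coordinates R X + t; the wrist camera has in their place "mount" (4x4, takes a point from camera to tool coordinates, whose origin is the TCP and whose axes are the flange's). Camera axes: x right, y down, z forward; pixel columns grow to the right and rows downward; lengths in mm; the calibration is good to about 2 mm. The wrist camera is an equidistant fisheye: a pixel r from the principal point sees the ray r / f radians off the axis. A picture is of the moment at which its call begins: read the wrist's pose just before it. There is no depth.
- r.sign_off(): hands the job in; it is judged then, once.
The state is a dict: "clock": time; "qpos": joint angles; "qvel": joint speeds; "joint_efforts": joint torques, N m; "eef_pos": TCP position; "tcp_rot": TCP orientation; "contact_force": force on the tool from outside, world axes, zero at the start; "wrist_torque": the same for the moment, N m; "opening": opening from 0.0 (shut) to 1.0 (fully open); "grasp_force": force on a finger pad.
Only numpy, scipy, OpenCV 4.12 (cv2) and the standard library are available. Lean on these libraries where they do the work, as an engineer would, in place of code of your own. Each camera call takes 0.05 s, during which the arm holds its last target. There are 200 camera calls.

## Working session

There is one attempt and no reset: what is moved stays moved. The work goes in short steps, Python scripts to look and compute and a tool call to move; the robot and the scene stay as the last step left them, time stands still between calls to the robot, and variables do not carry over. Pictures are saved under pics/ and viewed, at most 11 in all, crops included, and the job is handed in when it is done.

Besides the shell and the picture viewer there is one more tool, called as a command line: name --argument value ..., lists and objects as JSON in quotes. play_rows: Moves the arm, as the interface text tells. Its arguments: {"type":"object","properties":{"dp":{"type":"array"},"rot":{"type":"array"},"fingers":{"type":"number"},"grip_force":{"type":"number"}},"required":["dp","rot"]}

```bash
mkdir -p pics; python3 - <<'E'
from rig import telemetry, optics, r
import cv2,numpy as np
print(telemetry.sense())
ims=[]
for n in ["scene","top"]:
    f=optics.grab_frame(n); np.savez(f"pics/{n}.npz",**f)
    print(n,f["mtx"].tolist(),f["R"].tolist(),f["t"].tolist())
    cv2.imwrite(f"pics/{n}0.png",cv2.resize(f["color"][:,:,::-1],(800,600)))
E
```

```text
{'clock': 0.0, 'qpos': array([-1.13637777e+00,  3.53629996e-01,  1.63416080e+00, -1.81433259e-05,
        1.15517725e+00, -2.40479608e-03]), 'qvel': array([-2.90090224e-04,  3.37905740e-04, -7.06107153e-04, -4.35804738e-04,
        2.01560166e-05, -1.50844009e-03]), 'joint_efforts': array([-1.74905632e-03, -6.05255985e+01, -3.42068768e+01, -2.40455247e-04,
        9.40215366e-03,  9.48106873e-06]), 'eef_pos': array([ 264.20330682, -565.87799223,  230.56160222]), 'tcp_rot': array([-3.14021723e+00,  1.32810531e-05,  4.36830700e-01]), 'contact_force': array([ 0.90538457, -0.32392526, -0.15876529]), 'wrist_torque': array([-0.00537309, -0.05790613,  0.01770369]), 'grasp_force': 0.0, 'opening': 1.0021240464801187}
scene [[450.5738370327223, 0.0, 261.74555999467947], [0.0, 450.5738370327223, 194.5279605012782], [0.0, 0.0, 1.0]] [[0.44833234836272057, 0.8938631988000045, -0.0025859703384700002], [0.505215841071032, -0.25578410879544244, -0.8242156535874643], [-0.7373974907351244, 0.3682160663506477, -0.5662701379543137]] [-388.52871751950204, -146.0223986659847, 1371.7863015813193]
top [[346.6019114656981, 0.0, 253.1309805730463], [0.0, 346.6019114656981, 193.7417049747002], [0.0, 0.0, 1.0]] [[0.025238920268939282, -0.9987962693081722, 0.042059592481797844], [-0.994058764359458, -0.02953077003572341, -0.10476214307298531], [0.10587808981940297, -0.039165623155695994, -0.9936075100657303]] [122.99711196272031, 589.1610937957657, 855.1386247565094]
```

View pics/scene0.png

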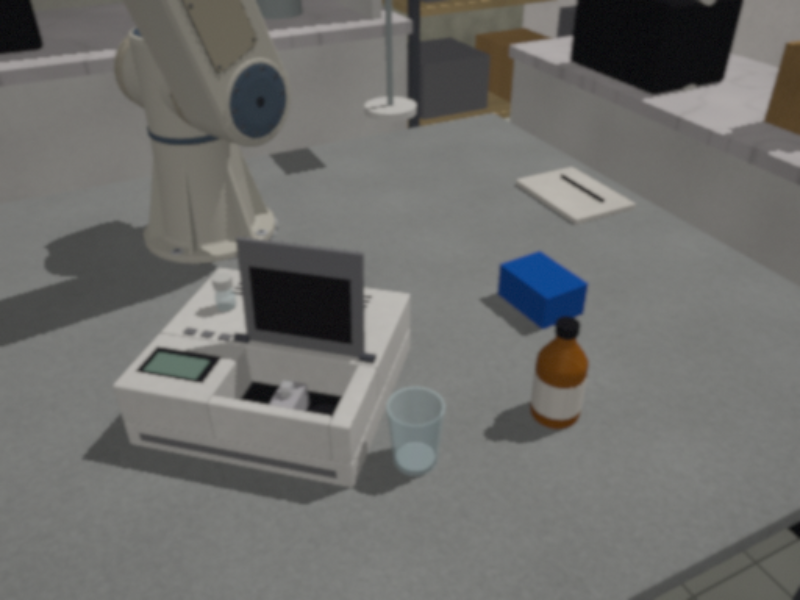

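View pics/top0.png

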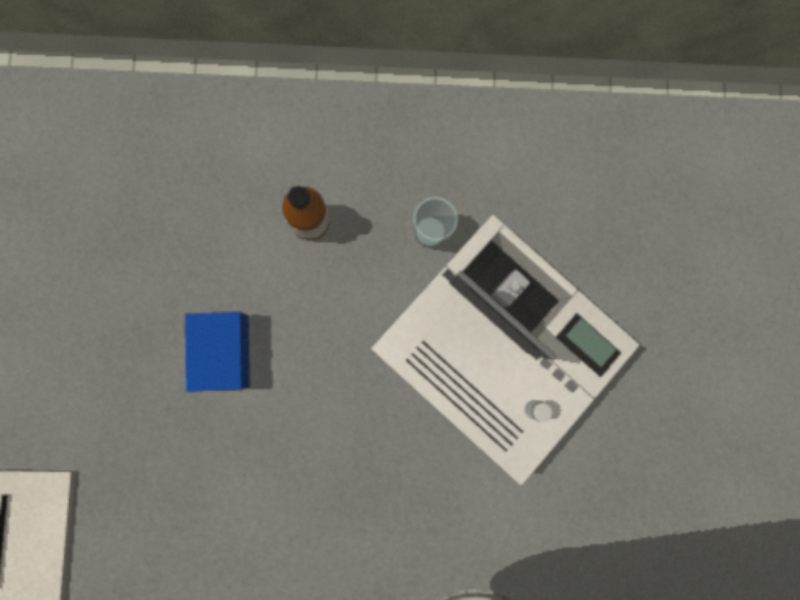

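The scene view shows the cover standing open, with its top edge running from (240,242) to (363,255). The beaker is at (415,430), the bottle at (560,380), the box at (543,288) and the vial at (224,292). In the top view (800x600) the housing corners are at about (492,216), (640,345), (520,484) and (373,348). The hinge ends are near (450,275) and (548,355), and the vial is at (541,410).

```bash
cat > h.py <<'E'
import numpy as np,cv2
F={n:dict(np.load(f"pics/{n}.npz")) for n in ["scene","top"]}
def ray(n,u,v):
    f=F[n]; d=f["R"].T@np.linalg.solve(f["mtx"],[u,v,1]); return -f["R"].T@f["t"],d
def onz(n,u,v,z):
    c,d=ray(n,u,v); return c+d*(z-c[2])/d[2]
def proj(n,X):
    f=F[n]; p=f["mtx"]@(f["R"]@X+f["t"]); return p[:2]/p[2]
E
python3 - <<'E'
from h import *
f=F["top"]; im=f["color"]; hsv=cv2.cvtColor(im,cv2.COLOR_RGB2HSV)
m=((hsv[:,:,2]>140)&(hsv[:,:,1]<60)).astype(np.uint8)
m=cv2.morphologyEx(m,cv2.MORPH_OPEN,np.ones((3,3)))
m[:,:220]=0; m[:110]=0
m=cv2.morphologyEx(m,cv2.MORPH_CLOSE,np.ones((5,5)))
c=max(cv2.findContours(m,0,2)[0],key=cv2.contourArea)
P=np.array([onz("top",u,v,100) for u,v in c[:,0]])
rc=cv2.minAreaRect(P[:,:2].astype(np.float32)); print("rect",rc); print(cv2.boxPoints(rc))
for u,v in [(492,216),(640,345),(520,484),(373,348)]: print(onz("top",(u+.5)*.64-.5,(v+.5)*.64-.5,100)[:2].round(1))
for nm,u,v,z in [("vial",541,410,150),("beaker rim",436,218,90),("bottle cap",298,196,150),("box",215,352,60)]: print(nm,onz("top",(u+.5)*.64-.5,(v+.5)*.64-.5,z).round(1))
E
```

```text
rect ((517.662109375, -24.984283447265625), (300.10650634765625, 279.89501953125), 49.25190353393555)
[[ 313.6948     -47.31405  ]
 [ 525.7395    -230.0112   ]
 [ 721.6294      -2.6545181]
 [ 509.58472    180.04263  ]]
[716.6  -2.5]
[ 525.  -229.7]
[317.5 -46.3]
[509.9 174.1]
vial [428.9 -62.1 150. ]
beaker rim [713.1  82.7  90. ]
bottle cap [721.6 287.1 150. ]
box [498.3 416.3  60. ]
```

```bash
python3 - <<'E'
from h import *
a=cv2.resize(F["scene"]["color"][140:260,130:290,::-1],(800,600),interpolation=cv2.INTER_CUBIC)
cv2.imwrite("pics/c1.png",a)
b=cv2.resize(F["top"]["color"][165:240,275:375,::-1],(800,600),interpolation=cv2.INTER_CUBIC)
cv2.imwrite("pics/c2.png",b)
E
```

```text
(no output)
```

View pics/c1.png

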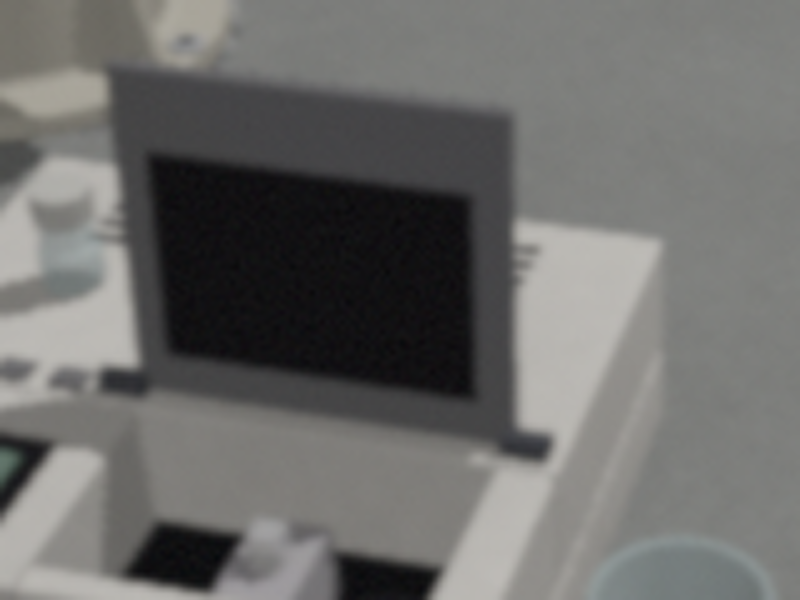

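View pics/c2.png

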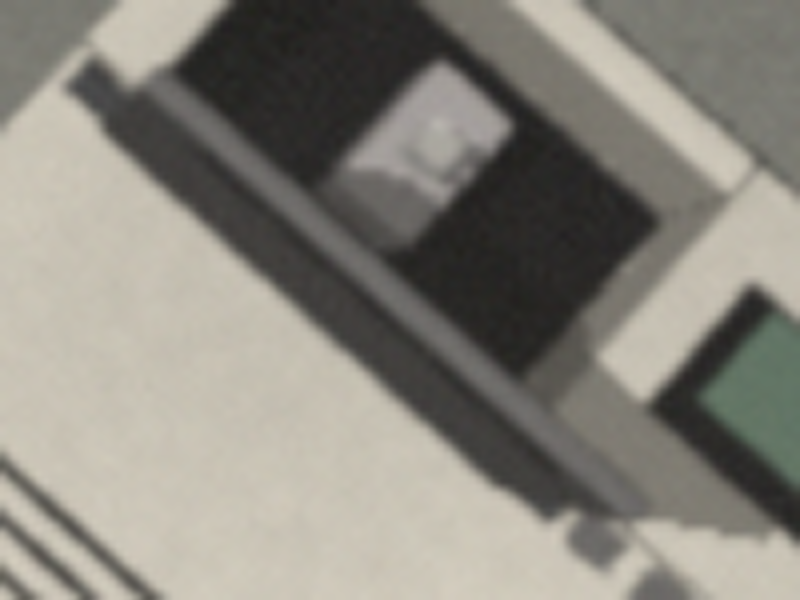

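The scene crop gives the cover's front top edge from about (110,70) to (513,114) in crop pixels at 5x, and the lower corners at (145,388) and (513,440). The top crop (8x) shows the cover's 8 mm free-edge band from (160,85) to (640,505), with dark shadow behind it. Next I'll compute the cover angle and plan the first move.

```bash
cat >> h.py <<'E'
from scipy.spatial.transform import Rotation as Ro
A=np.array([721.6,-2.65]);B=np.array([525.74,-230.0]);D=np.array([509.6,180.0])
xh=(D-A)/np.linalg.norm(D-A); yh=np.array([-xh[1],xh[0]])
H=np.append(A+120*xh+100*yh,100.); Q=np.array([np.append(xh,0),np.append(yh,0),[0,0,1]]).T
def W(x,y,z): return H+Q@np.array([x,y,z])   # hinge frame -> world (z from hinge height)
def Hc(X): return Q.T@(np.asarray(X)-H)
def edge(th,y,r=145.,off=0): return W(-r*np.cos(th)+off*np.sin(th),y,r*np.sin(th)+off*np.cos(th))
RT=lambda b,p:Ro.from_euler("xyz",[np.pi,-np.radians(p),np.arctan2(-yh[1],-yh[0])+np.radians(b)])
def cmd(pos,rot,tp,tr):
    """dp, rot units from (pos,rot) to (tp,tr)"""
    R0=Ro.from_euler("xyz",rot)
    return (R0.inv().apply(tp-pos)/40).round(2),(np.degrees((R0.inv()*tr).as_rotvec())/6).round(2)
E
python3 - <<'E'
from h import *
from rig import telemetry
print("H",H.round(1),"vial h",Hc([428.9,-62.1,150]).round(0))
c1=lambda u,v:((u+.5)/5-.5+130,(v+.5)/5-.5+140); c2=lambda u,v:((u+.5)/8-.5+275,(v+.5)/8-.5+165)
print("meas scene",c1(110,70),c1(513,114),"low",c1(145,388),c1(513,440)); print("meas top front edge",c2(180,75),c2(655,505))
print("low pred",proj("scene",W(0,80,0)).round(1),proj("scene",W(0,-80,0)).round(1))
for th in [1.6,1.65,1.7,1.75,1.8]:
    print(th,[proj("scene",edge(th,y)).round(1).tolist() for y in (80,-80)],[proj("top",edge(th,y)).round(1).tolist() for y in (-80,80)])
s=telemetry.sense()
print(cmd(s["eef_pos"],s["tcp_rot"],W(70,85,115),RT(25,45)))
E
```

```text
H [ 5.654e+02 -1.000e-01  1.000e+02] vial h [ 63. 136.  50.]
meas scene (151.6, 153.6) (232.2, 162.4) low (158.6, 217.2) (232.2, 227.6)
meas top front edge (297.0625, 173.9375) (356.4375, 227.6875)
low pred [156.8 217.4] [232.2 229.3]
1.6 [[147.3, 153.9], [229.7, 164.4]] [[297.1, 168.5], [359.0, 224.0]]
1.65 [[149.0, 152.2], [230.9, 162.6]] [[294.6, 171.2], [356.5, 226.8]]
1.7 [[150.8, 150.7], [232.1, 161.0]] [[292.1, 174.0], [354.0, 229.5]]
1.75 [[152.5, 149.5], [233.3, 159.6]] [[289.6, 176.8], [351.4, 232.3]]
1.8 [[154.3, 148.4], [234.5, 158.4]] [[287.1, 179.5], [348.8, 235.1]]
(array([ 10.15, -10.36,   0.4 ]), array([ 3.21,  7.02, -7.77]))
```

play_rows --dp '[[0.5,-0.5,-0.1],[1.1,-1.1,-0.3],[1.8,-1.8,-0.5],[2.5,-2.5,-0.5],[3.2,-3.2,-0.5]]' --rot '[[0.3,0.65,-0.7],[0.6,1.3,-1.4],[0.9,2.0,-2.2],[1.25,2.7,-3.0],[1.55,3.4,-3.8]]' --fingers 0

```text
clock: 0.52
eef_pos: [326.7, -394.9, 252.1]
tcp_rot: [-3.052, -0.382, 0.826]
contact_force: [0.1, 0.7, 0.0]
opening: 0.3
grasp_force: 0.0
```

```bash
python3 - <<'E'
from h import *
from rig import telemetry
s=telemetry.sense(); print(s["clock"],s["eef_pos"],s["tcp_rot"],s["qpos"],s["contact_force"],s["opening"],Hc(s["eef_pos"]))
print(cmd(s["eef_pos"],s["tcp_rot"],W(70,85,115),RT(25,45)))
E
```

```text
0.5167 [ 326.69289721 -394.92300129  252.05059398] [-3.05155334 -0.3819787   0.82621996] [-1.09657422  0.27837401  1.75147254  0.33142243  1.34991968 -0.4816321 ] [0.14688884 0.65519704 0.0362766 ] 0.29986725857704993 [-76.86085415 454.94931433 152.05059398]
(array([ 8.12, -3.58,  4.6 ]), array([ 1.65,  3.6 , -3.93]))
```

play_rows --dp '[[0.6,-0.25,0.3],[1.35,-0.6,0.7],[2.1,-0.9,1.1],[2.8,-1.2,1.5],[3.5,-1.5,1.9]]' --rot '[[0.3,0.65,-0.75],[0.6,1.35,-1.5],[0.95,2.1,-2.3],[1.3,2.8,-3.1],[1.55,3.4,-3.75]]' --fingers 0

```text
clock: 0.93
eef_pos: [383.8, -235.3, 237.6]
tcp_rot: [-3.132, -0.765, 1.269]
contact_force: [0.1, -1.1, 0.7]
opening: 0.004
grasp_force: 0.0
```

```bash
python3 - <<'E'
from h import *
from rig import telemetry
s=telemetry.sense(); print(s["clock"],s["eef_pos"],s["tcp_rot"],s["qpos"],s["contact_force"],s["opening"],Hc(s["eef_pos"]))
print(cmd(s["eef_pos"],s["tcp_rot"],W(70,85,115),RT(25,45)))
E
```

```text
0.9333 [ 383.82528365 -235.31907082  237.60168345] [-3.13161794 -0.76464902  1.2688175 ] [-0.97363202  0.35694939  1.85186924  0.56722881  1.49323588 -0.88730789] [ 0.14737402 -1.11304984  0.74760937] 0.0035772404952809514 [-15.96827326 296.74179935 137.60168345]
(array([3.73, 0.18, 4.36]), array([ 0.09,  0.2 , -0.19]))
```

play_rows --dp '[[0.6,0.03,0.7],[1.2,0.06,1.4],[1.8,0.1,2.1],[2.4,0.13,2.8],[3.0,0.15,3.5]]' --rot '[[0,0,0],[0,0.1,-0.1],[0.1,0.1,-0.1],[0.1,0.1,-0.1],[0.1,0.1,-0.1]]'

```text
clock: 1.35
eef_pos: [443.3, -61.3, 218.7]
tcp_rot: [-3.128, -0.772, 1.277]
contact_force: [0.6, -0.1, 0.2]
opening: 0.003
grasp_force: 0.0
```

```bash
python3 - <<'E'
from h import *
from rig import telemetry,optics
s=telemetry.sense(); print(s["clock"],s["eef_pos"],s["tcp_rot"],s["qpos"],s["contact_force"],Hc(s["eef_pos"]))
for p in [(70,85,115),(45,78,110),(38,72,110)]: print(p,cmd(s["eef_pos"],s["tcp_rot"],W(*p),RT(25,45)))
print("unit per mm of xh,yh,z in tool:",(Ro.from_euler("xyz",s["tcp_rot"]).inv().apply(Q.T)).round(3))
a=optics.grab_frame("scene")["color"][100:280,100:340,::-1];cv2.imwrite("pics/p1.png",cv2.resize(a,(800,600)))
E
```

```text
1.35 [443.26824502 -61.29105874 218.66150067] [-3.12784561 -0.77162122  1.27722573] [-0.65902708  0.27208896  2.03999958  0.74156585  1.27584315 -0.76088963] [ 0.56489675 -0.09654834  0.17032388] [ 52.58865373 126.0984215  118.66150067]
(70, 85, 115) (array([0.74, 0.03, 0.84]), array([-0.01,  0.13, -0.13]))
(45, 78, 110) (array([0.58, 0.67, 0.86]), array([-0.01,  0.13, -0.13]))
(38, 72, 110) (array([0.63, 0.89, 0.9 ]), array([-0.01,  0.13, -0.13]))
unit per mm of xh,yh,z in tool: [[ 0.291 -0.91   0.295]
 [-0.655 -0.414 -0.632]
 [ 0.697 -0.01  -0.717]]
```

View pics/p1.png

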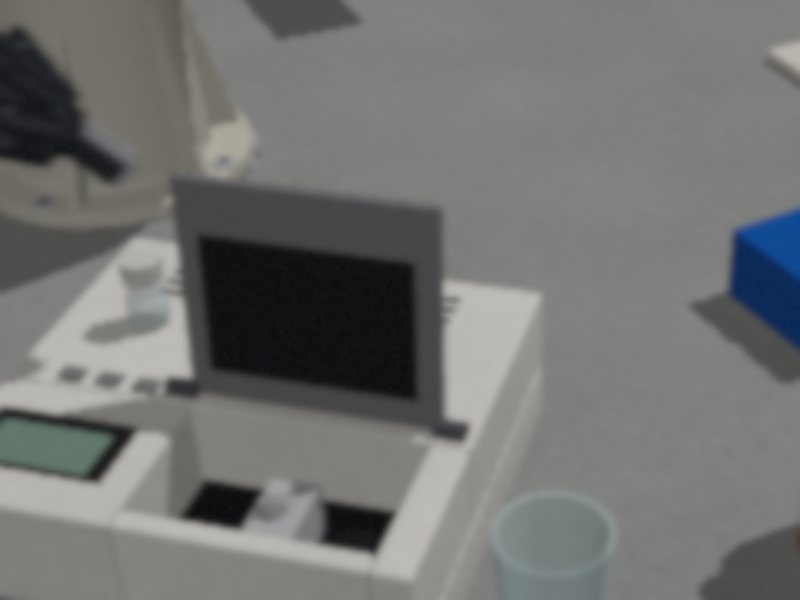

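The picture shows the tip at (120,165), up and left of the cover. The cover, vial, beaker and box haven't moved. I'll move in behind the cover's near corner.

play_rows --dp '[[0.2,0.2,0.35],[0.4,0.45,0.7],[0.59,0.74,1.04],[0.59,0.74,1.04],[0.59,0.74,1.04]]' --rot '[[0,0,0],[0,0.1,-0.1],[0,0.1,-0.1],[0,0.1,-0.1],[0,0.1,-0.1]]'

```text
clock: 1.82
eef_pos: [484.0, -26.4, 205.1]
tcp_rot: [-3.138, -0.782, 1.294]
contact_force: [-0.3, 0.1, 0.8]
opening: 0.001
grasp_force: 0.0
```

```bash
cat > st.py <<'E'
from h import *
from rig import telemetry,optics
s=telemetry.sense(); p=s["eef_pos"]
print("t",s["clock"],"Htip",Hc(p).round(1),"F(h)",(Q.T@s["contact_force"]).round(2),"rot",s["tcp_rot"].round(3))
U=(Ro.from_euler("xyz",s["tcp_rot"]).inv().apply(Q.T)/40).round(4)
print("units/mm xh",U[0],"yh",U[1],"z",U[2])
E
cat > ang.py <<'E'
from st import *
def theta():
    """cover angle: grey free edge in scene view; scan candidate angles' edge line for bright->dark step"""
    f=optics.grab_frame("scene"); g=cv2.GaussianBlur(cv2.cvtColor(f["color"],cv2.COLOR_RGB2GRAY),(3,3),0)
    return f,g
E
python3 st.py; python3 - <<'E'
from h import *
from rig import optics
a=optics.grab_frame("scene")["color"][100:280,100:340,::-1];cv2.imwrite("pics/p2.png",cv2.resize(a,(800,600)))
E
```

```text
t 1.8167 Htip [ 44.5  73.1 105.1] F(h) [0.29 0.16 0.83] rot [-3.138 -0.782  1.294]
units/mm xh [ 0.0075 -0.0227  0.0075] yh [-0.0161 -0.0106 -0.0159] z [ 0.0176 -0.0001 -0.0177]
```

View pics/p2.png

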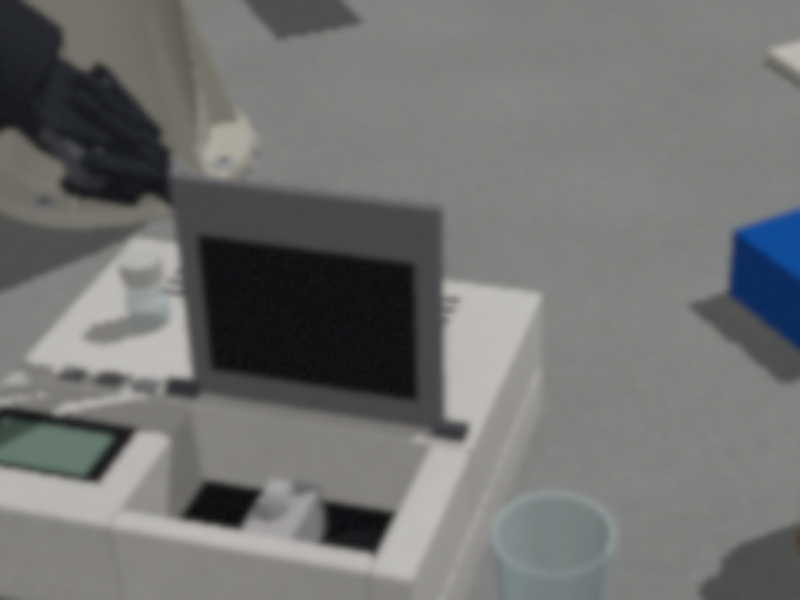

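The hand tip now sits behind the cover's near-left corner, at about (172,190). The cover hasn't moved. I'll start pushing gently along -x of the hinge frame and add a corner-based angle reading.

play_rows --dp '[[-0.03,0.09,-0.03],[-0.06,0.18,-0.06],[-0.09,0.27,-0.09],[-0.12,0.36,-0.12],[-0.15,0.45,-0.15]]' --rot '[[0,0,0],[0,0,0],[0,0,0],[0,0,0],[0,0,0]]'

```text
clock: 2.28
eef_pos: [499.4, -40.7, 205.6]
tcp_rot: [-3.139, -0.782, 1.293]
contact_force: [-1.1, 0.1, 1.9]
opening: -0.0
grasp_force: 0.8
```

```bash
cat > ang.py <<'E'
from st import *
def plane_y(n,u,v,y):
    c,d=ray(n,u,v); c=Hc(c); d=Q.T@d; return c+d*(y-c[1])/d[1]
def theta(f=None):
    f=f or optics.grab_frame("scene"); g=cv2.GaussianBlur(cv2.cvtColor(f["color"],cv2.COLOR_RGB2GRAY),(3,3),0)
    m=np.zeros(g.shape,np.uint8); m[120:300,100:300]=(g[120:300,100:300]<90)
    n,l,st,_=cv2.connectedComponentsWithStats(m)
    k=1+np.argmax(st[1:,4]); v,u=np.where(l==k); i=np.argmax(u-0.5*v)
    X=plane_y("scene",u[i]+.5,v[i],-80); return np.arctan2(X[2],-X[0]),np.hypot(X[0],X[2]),(u[i],v[i])
E
python3 - <<'E'
from ang import *
print(theta(F["scene"])); print(theta())
g=cv2.cvtColor(F["scene"]["color"],cv2.COLOR_RGB2GRAY); print(g[200,140:250:4],g[165,222:245:2])
E
```

```text
t 2.2833 Htip [ 23.5  73.9 105.6] F(h) [0.93 0.62 1.93] rot [-3.139 -0.782  1.293]
units/mm xh [ 0.0074 -0.0227  0.0074] yh [-0.0161 -0.0105 -0.016 ] z [ 0.0176 -0.     -0.0177]
(np.float64(1.672748428482292), np.float64(140.74442252746496), (np.int64(231), np.int64(164)))
(np.float64(1.5475279260961565), np.float64(141.95599076653372), (np.int64(228), np.int64(168)))
[139 162 183 184 129  68  19  13  17  19  19  14  17  16  18  13  14  18
  16  14  16  39  69 106 182 182 182 184] [ 70  70  69  70  71  94 123 125 123 123 123 125]
```

play_rows --dp '[[-0.03,0.09,-0.03],[-0.06,0.18,-0.06],[-0.09,0.27,-0.09],[-0.12,0.36,-0.12],[-0.15,0.45,-0.15]]' --rot '[[0,0,0],[0,0,0],[0,0,0],[0,0,0],[0,0,0]]'

```text
clock: 2.75
eef_pos: [514.4, -53.3, 205.3]
tcp_rot: [-3.139, -0.782, 1.293]
contact_force: [-1.1, -0.8, 0.7]
opening: -0.004
grasp_force: 0.4
```

```bash
python3 -c "
from ang import *
print(theta())"
```

```text
t 2.75 Htip [  3.9  73.6 105.3] F(h) [0.35 1.33 0.69] rot [-3.139 -0.782  1.293]
units/mm xh [ 0.0074 -0.0227  0.0075] yh [-0.0161 -0.0105 -0.016 ] z [ 0.0176 -0.0001 -0.0177]
(np.float64(1.3822260871309604), np.float64(141.9019639574415), (np.int64(224), np.int64(176)))
```

play_rows --dp '[[-0.03,0.09,-0.03],[-0.06,0.18,-0.06],[-0.09,0.27,-0.09],[-0.11,0.34,-0.11]]' --rot '[[0,0,0],[0,0,0],[0,0,0],[0,0,0]]'

```text
clock: 3.13
eef_pos: [526.0, -63.2, 205.5]
tcp_rot: [-3.139, -0.782, 1.293]
contact_force: [-1.4, 1.2, -0.4]
opening: 0.0
grasp_force: 0.2
```

```bash
python3 -c "
from ang import *
print(theta())
R=Ro.from_euler('xyz',s['tcp_rot'])
for q in [(-5,118,105),(-105,120,75),(-103,70,62)]: print(q,cmd(p,s['tcp_rot'],W(*q),RT(25,45)))"
```

```text
t 3.1333 Htip [-11.3  73.5 105.5] F(h) [ 1.82  0.01 -0.36] rot [-3.139 -0.782  1.293]
units/mm xh [ 0.0074 -0.0227  0.0075] yh [-0.0161 -0.0105 -0.016 ] z [ 0.0176 -0.     -0.0177]
(np.float64(1.233950235521767), np.float64(147.05344905378433), (np.int64(220), np.int64(183)))
(-5, 118, 105) (array([-0.68, -0.61, -0.66]), array([-0.  ,  0.03, -0.02]))
(-105, 120, 75) (array([-1.98,  1.63, -0.9 ]), array([-0.  ,  0.03, -0.02]))
(-103, 70, 62) (array([-1.39,  2.12,  0.14]), array([-0.  ,  0.03, -0.02]))
```

play_rows --dp '[[-0.68,-0.62,-0.66],[-0.75,-0.5,-0.7],[-1.15,0.2,-0.75],[-1.55,0.95,-0.83],[-1.98,1.63,-0.9]]' --rot '[[0,0,0],[0,0,0],[0,0,0],[0,0,0],[0,0,0]]'

```text
clock: 3.6
eef_pos: [567.5, -160.5, 175.2]
tcp_rot: [-3.141, -0.782, 1.293]
contact_force: [-0.0, -0.5, -0.7]
opening: -0.002
grasp_force: 0.0
```

```bash
python3 -c "
from ang import *
print(theta())
for q in [(-108,105,66),(-108,70,66),(-104,70,64),(-100,70,70)]: print(q,cmd(p,s['tcp_rot'],W(*q),RT(25,45)))"
```

```text
t 3.6 Htip [-106.2  120.2   75.2] F(h) [-0.34  0.4  -0.69] rot [-3.141 -0.782  1.293]
units/mm xh [ 0.0075 -0.0227  0.0074] yh [-0.0161 -0.0105 -0.016 ] z [ 0.0176 -0.     -0.0177]
(np.float64(1.2198680722954316), np.float64(132.6838852930157), (np.int64(221), np.int64(189)))
(-108, 105, 66) (array([0.07, 0.2 , 0.39]), array([ 0.01,  0.03, -0.02]))
(-108, 70, 66) (array([0.63, 0.57, 0.95]), array([ 0.01,  0.03, -0.02]))
(-104, 70, 64) (array([0.63, 0.48, 1.02]), array([ 0.01,  0.03, -0.02]))
(-100, 70, 70) (array([0.76, 0.39, 0.94]), array([ 0.01,  0.03, -0.02]))
```

play_rows --dp '[[0.25,0.2,0.4],[0.5,0.4,0.8],[0.63,0.48,1.02],[0.63,0.48,1.02],[0.63,0.48,1.02]]' --rot '[[0,0,0],[0,0,0],[0,0,0],[0,0,0],[0,0,0]]'

```text
clock: 4.07
eef_pos: [596.9, -119.1, 163.8]
tcp_rot: [-3.139, -0.782, 1.294]
contact_force: [0.6, -0.2, -0.9]
opening: -0.005
grasp_force: 0.0
```

```bash
python3 -c "
from ang import *
f=optics.grab_frame('scene'); print(theta(f))
cv2.imwrite('pics/p3.png',cv2.resize(f['color'][100:280,100:340,::-1],(800,600)))"
```

```text
t 4.0667 Htip [-101.5   69.6   63.8] F(h) [-0.54 -0.24 -0.91] rot [-3.139 -0.782  1.294]
units/mm xh [ 0.0075 -0.0227  0.0075] yh [-0.0161 -0.0106 -0.016 ] z [ 0.0176 -0.0001 -0.0177]
(np.float64(-2.5336670962383208), np.float64(48.70465596060734), (np.int64(238), np.int64(228)))
```

View pics/p3.png

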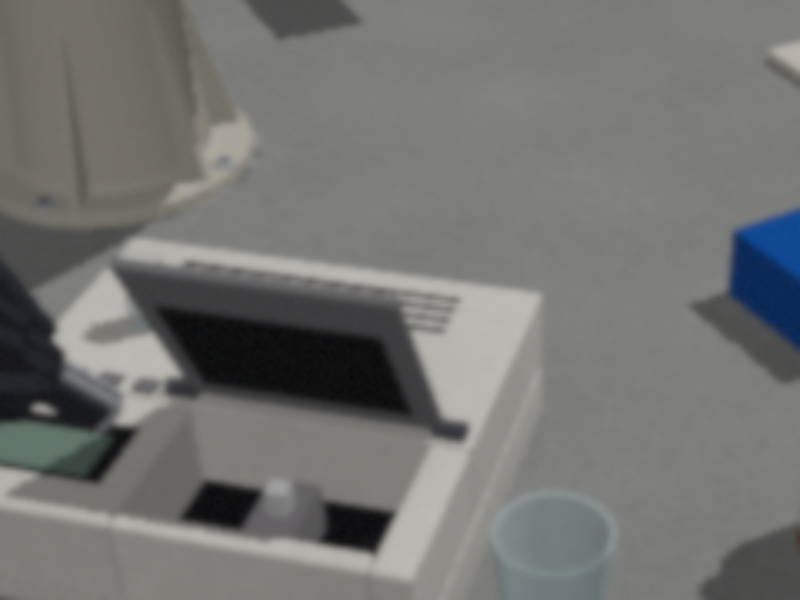

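The cover leans well forward, with its free-edge corners at (118,262) and (397,297). The closed fingers stand in front of its near side, tip at about (115,405), and nothing else has moved. I'll check the geometry by projection.

```bash
python3 -c "
from ang import *
T=lambda X:((proj('scene',X)-100)/.3).round(0)
print('tcp',T(p)); 
for th in [1.2,1.1,1.0,.9,.8,.7]: print(th,T(edge(th,80)),T(edge(th,-80)))"
```

```text
t 4.1167 Htip [-101.8   70.    63.9] F(h) [ 0.09 -0.01 -0.01] rot [-3.139 -0.782  1.293]
units/mm xh [ 0.0075 -0.0227  0.0075] yh [-0.0161 -0.0106 -0.016 ] z [ 0.0176 -0.     -0.0177]
tcp [108. 411.]
1.2 [112. 247.] [400. 287.]
1.1 [102. 269.] [392. 311.]
1.0 [ 93. 294.] [385. 336.]
0.9 [ 85. 320.] [378. 364.]
0.8 [ 78. 346.] [372. 392.]
0.7 [ 72. 374.] [367. 421.]
```

play_rows --dp '[[0,0,0],[0,0,0],[0,0,0],[0,0,0],[0,0,0]]' --rot '[[0,0,0],[0,0,0],[0,0,0],[0,0,0],[0,0,0]]'

```text
clock: 4.53
eef_pos: [597.1, -119.7, 163.9]
tcp_rot: [-3.139, -0.782, 1.293]
contact_force: [-0.6, -0.3, 1.0]
opening: 0.003
grasp_force: 0.0
```

play_rows --dp '[[0,0,0],[0,0,0],[0,0,0],[0,0,0],[0,0,0]]' --rot '[[0,0,0],[0,0,0],[0,0,0],[0,0,0],[0,0,0]]'

```text
clock: 4.95
eef_pos: [597.2, -119.4, 163.8]
tcp_rot: [-3.139, -0.782, 1.293]
contact_force: [-0.1, 0.4, 0.5]
opening: -0.002
grasp_force: 0.0
```

play_rows --dp '[[0,0,0],[0,0,0],[0,0,0],[0,0,0],[0,0,0]]' --rot '[[0,0,0],[0,0,0],[0,0,0],[0,0,0],[0,0,0]]'

```text
clock: 5.37
eef_pos: [597.2, -119.4, 163.8]
tcp_rot: [-3.139, -0.782, 1.293]
contact_force: [0.4, -0.1, 0.0]
opening: -0.001
grasp_force: 0.0
```

play_rows --dp '[[0,0,0],[0,0,0],[0,0,0],[0,0,0],[0,0,0]]' --rot '[[0,0,0],[0,0,0],[0,0,0],[0,0,0],[0,0,0]]'

```text
clock: 5.78
eef_pos: [597.2, -119.5, 163.8]
tcp_rot: [-3.139, -0.782, 1.293]
contact_force: [1.4, 0.0, -0.7]
opening: -0.002
grasp_force: 0.4
```

```bash
python3 -c "
from ang import *
f=optics.grab_frame('scene'); np.savez('pics/f4.npz',**f)
cv2.imwrite('pics/p4.png',cv2.resize(f['color'][100:280,100:340,::-1],(800,600)))"
```

```text
t 5.7833 Htip [-102.    69.7   63.8] F(h) [-1.03 -0.91 -0.68] rot [-3.139 -0.782  1.293]
units/mm xh [ 0.0074 -0.0227  0.0075] yh [-0.0161 -0.0105 -0.016 ] z [ 0.0176 -0.     -0.0177]
```

View pics/p4.png

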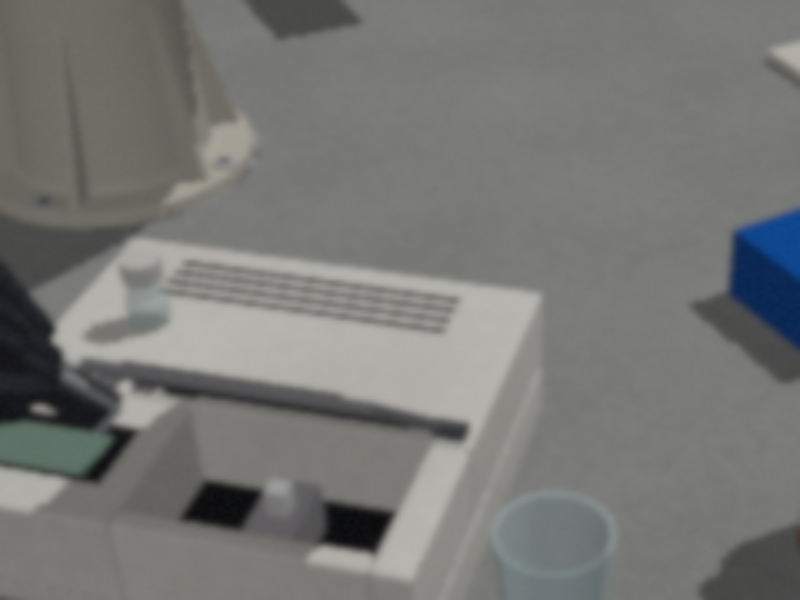

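The cover now rests edge-on along (85,362)-(465,430), at about 0.78 rad, against the finger at (85,375). The vial, beaker and box haven't moved. I'll hold to complete the catch and plan the lowering.

play_rows --dp '[[0,0,0],[0,0,0],[0,0,0],[0,0,0],[0,0,0]]' --rot '[[0,0,0],[0,0,0],[0,0,0],[0,0,0],[0,0,0]]'

```text
clock: 6.25
eef_pos: [597.2, -119.4, 163.8]
tcp_rot: [-3.139, -0.782, 1.293]
contact_force: [1.2, 0.1, -0.3]
opening: -0.001
grasp_force: 0.4
```

play_rows --dp '[[0,0,0],[0,0,0],[0,0,0],[0,0,0],[0,0,0]]' --rot '[[0,0,0],[0,0,0],[0,0,0],[0,0,0],[0,0,0]]'

```text
clock: 6.67
eef_pos: [597.2, -119.4, 163.8]
tcp_rot: [-3.139, -0.782, 1.293]
contact_force: [1.4, -0.9, -0.2]
opening: 0.003
grasp_force: 0.5
```

```bash
python3 -c "
from ang import *
f=optics.grab_frame('scene'); np.savez('pics/f5.npz',**f)
print('img diff f4/f5',np.abs(f['color'].astype(int)-np.load('pics/f4.npz')['color'])[180:240,110:260].max())
def tip(th):
    r=130+20*(1-th/.78); d=16*np.sin(th)+15.5*np.cos(th)
    return np.array([-r*np.cos(th)-d*np.sin(th)+5,70,r*np.sin(th)-d*np.cos(th)-11])
R=Ro.from_euler('xyz',s['tcp_rot'])
o=np.array(Hc(p))-tip(.78); print('offset',o)
ths=[.78,.70,.62,.54,.46,.38,.30,.23,.17,.12,.08,.04,0,-.04]
for a,b in zip(ths,ths[1:]): print(b,tip(b).round(1),(R.inv().apply(Q@(tip(b)-tip(a)))/40).round(3))
"
```

```text
t 6.6667 Htip [-102.    69.6   63.8] F(h) [-1.62 -0.24 -0.24] rot [-3.139 -0.782  1.293]
units/mm xh [ 0.0074 -0.0227  0.0075] yh [-0.0161 -0.0105 -0.016 ] z [ 0.0176 -0.     -0.0177]
img diff f4/f5 12
offset [ 1.12847058 -0.35979246 -0.79367309]
0.7 [-110.3   70.    57.1] [-0.185  0.163  0.079]
0.62 [-116.9   70.    49.1] [-0.191  0.15   0.093]
0.54 [-122.8   70.    40.5] [-0.195  0.136  0.107]
0.46 [-128.2   70.    31.5] [-0.198  0.121  0.12 ]
0.38 [-132.8   70.    22.1] [-0.2    0.105  0.132]
0.3 [-136.7   70.    12.4] [-0.201  0.09   0.144]
0.23 [-139.6   70.     3.6] [-0.176  0.065  0.135]
0.17 [-141.6   70.    -4.1] [-0.15   0.046  0.121]
0.12 [-142.9   70.   -10.6] [-0.125  0.031  0.105]
0.08 [-143.8   70.   -15.9] [-0.099  0.02   0.087]
0.04 [-144.5   70.   -21.2] [-0.099  0.016  0.089]
0 [-145.    70.   -26.5] [-0.098  0.012  0.091]
-0.04 [-145.3   70.   -31.9] [-0.097  0.007  0.093]
```

play_rows --dp '[[-0.03,0.03,0.01],[-0.07,0.06,0.03],[-0.11,0.1,0.05],[-0.15,0.13,0.06],[-0.185,0.163,0.08]]' --rot '[[0,0,0],[0,0,0],[0,0,0],[0,0,0],[0,0,0]]'

```text
clock: 7.13
eef_pos: [602.7, -124.2, 156.0]
tcp_rot: [-3.139, -0.782, 1.293]
contact_force: [-0.4, -0.7, -1.5]
opening: 0.002
grasp_force: 0.3
```

play_rows --dp '[[-0.04,0.03,0.02],[-0.08,0.06,0.04],[-0.12,0.09,0.055],[-0.155,0.12,0.075],[-0.19,0.15,0.093]]' --rot '[[0,0,0],[0,0,0],[0,0,0],[0,0,0],[0,0,0]]'

```text
clock: 7.55
eef_pos: [607.7, -128.4, 148.1]
tcp_rot: [-3.139, -0.782, 1.293]
contact_force: [-0.5, -0.8, -0.8]
opening: 0.001
grasp_force: 0.4
```

play_rows --dp '[[-0.04,0.03,0.02],[-0.08,0.055,0.04],[-0.12,0.08,0.065],[-0.155,0.11,0.085],[-0.195,0.136,0.107]]' --rot '[[0,0,0],[0,0,0],[0,0,0],[0,0,0],[0,0,0]]'

```text
clock: 7.97
eef_pos: [612.2, -132.3, 139.6]
tcp_rot: [-3.139, -0.782, 1.293]
contact_force: [-0.6, -0.9, -1.4]
opening: 0.002
grasp_force: 0.4
```

```bash
python3 -c "
from ang import *
f=optics.grab_frame('scene')
T=lambda X:((proj('scene',X)-100)/.3).round(0)
for th in [.6,.54,.45]: print(th,T(edge(th,80)),T(edge(th,-80)))
cv2.imwrite('pics/p6.png',cv2.resize(f['color'][100:280,100:340,::-1],(800,600)))"
```

```text
t 7.9667 Htip [-121.8   69.6   39.6] F(h) [-0.09  1.09 -1.38] rot [-3.139 -0.782  1.293]
units/mm xh [ 0.0074 -0.0227  0.0075] yh [-0.0161 -0.0105 -0.016 ] z [ 0.0176 -0.     -0.0177]
0.6 [ 68. 402.] [362. 450.]
0.54 [ 66. 419.] [360. 467.]
0.45 [ 64. 443.] [357. 493.]
```

View pics/p6.png

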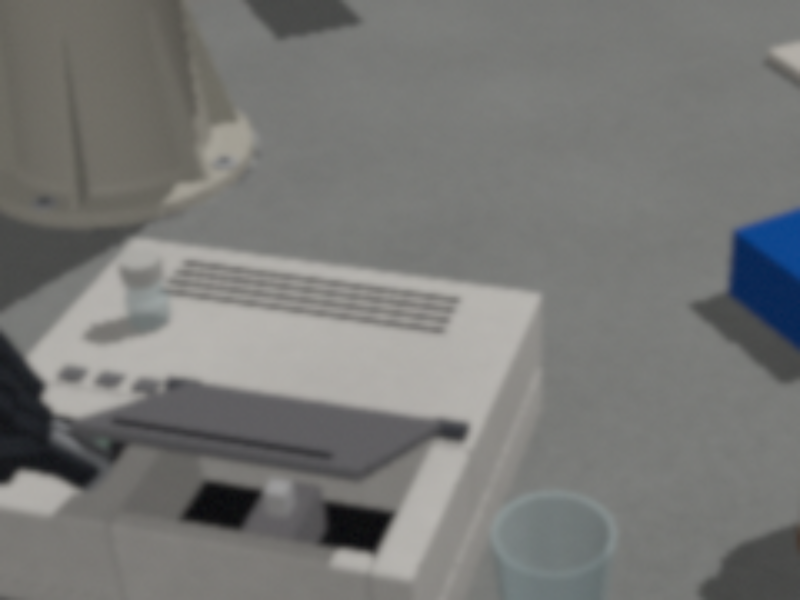

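The cover rests on the fingers at about 0.54 rad, with its far corner at (360,472), as the model predicted. I'll keep lowering.

play_rows --dp '[[-0.04,0.025,0.025],[-0.08,0.05,0.05],[-0.12,0.075,0.07],[-0.16,0.1,0.095],[-0.198,0.121,0.12]]' --rot '[[0,0,0],[0,0,0],[0,0,0],[0,0,0],[0,0,0]]'

```text
clock: 8.43
eef_pos: [616.3, -135.8, 130.6]
tcp_rot: [-3.139, -0.782, 1.293]
contact_force: [-0.1, -0.4, -0.4]
opening: -0.001
grasp_force: 0.4
```

play_rows --dp '[[-0.04,0.02,0.026],[-0.08,0.04,0.053],[-0.12,0.063,0.08],[-0.16,0.084,0.106],[-0.2,0.105,0.132]]' --rot '[[0,0,0],[0,0,0],[0,0,0],[0,0,0],[0,0,0]]'

```text
clock: 8.85
eef_pos: [619.7, -138.8, 121.1]
tcp_rot: [-3.139, -0.782, 1.293]
contact_force: [-0.6, 0.5, -1.6]
opening: -0.001
grasp_force: 0.4
```

play_rows --dp '[[-0.04,0.018,0.029],[-0.08,0.036,0.058],[-0.12,0.054,0.086],[-0.16,0.072,0.115],[-0.2,0.09,0.144]]' --rot '[[0,0,0],[0,0,0],[0,0,0],[0,0,0],[0,0,0]]'

```text
clock: 9.27
eef_pos: [622.7, -141.3, 111.4]
tcp_rot: [-3.139, -0.782, 1.293]
contact_force: [-0.8, -0.5, -0.5]
opening: -0.004
grasp_force: 0.4
```

play_rows --dp '[[-0.035,0.013,0.027],[-0.07,0.026,0.054],[-0.105,0.039,0.081],[-0.14,0.052,0.108],[-0.176,0.065,0.135]]' --rot '[[0,0,0],[0,0,0],[0,0,0],[0,0,0],[0,0,0]]'

```text
clock: 9.68
eef_pos: [624.9, -143.1, 102.7]
tcp_rot: [-3.139, -0.782, 1.293]
contact_force: [-0.0, -0.7, -0.9]
opening: -0.0
grasp_force: 0.4
```

```bash
python3 -c "
from ang import *
f=optics.grab_frame('scene')
T=lambda X:((proj('scene',X)-100)/.3).round(0)
for th in [.3,.23,.15]: print(th,T(edge(th,80)),T(edge(th,-80)))
cv2.imwrite('pics/p7.png',cv2.resize(f['color'][100:280,100:340,::-1],(800,600)))"
```

```text
t 9.6833 Htip [-138.5   69.5    2.7] F(h) [-0.49  0.57 -0.94] rot [-3.139 -0.782  1.293]
units/mm xh [ 0.0074 -0.0227  0.0075] yh [-0.0161 -0.0105 -0.016 ] z [ 0.0176 -0.     -0.0177]
0.3 [ 64. 483.] [355. 534.]
0.23 [ 64. 501.] [354. 552.]
0.15 [ 66. 520.] [355. 572.]
```

View pics/p7.png

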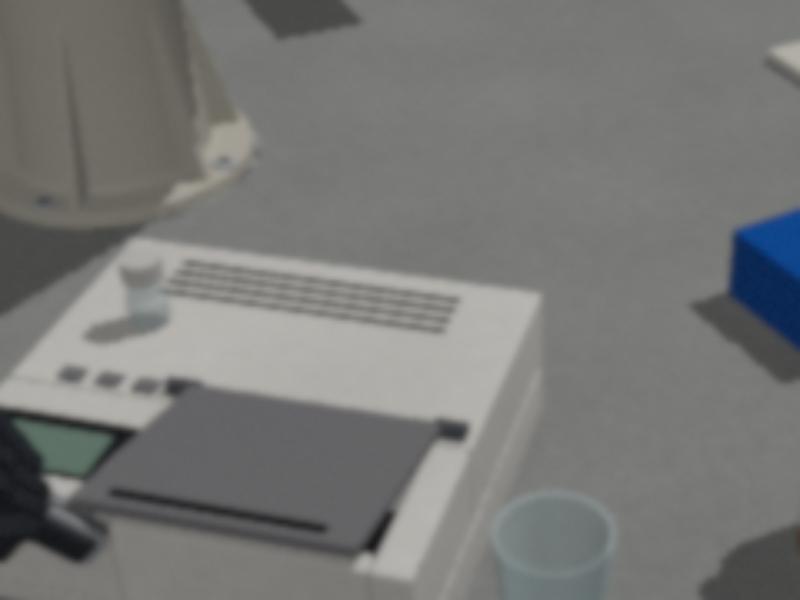

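The cover is at about 0.24 rad, with its far corner at (355,552). The fingers support its near corner at about (85,510). I'll do the last part more slowly.

play_rows --dp '[[-0.03,0.012,0.024],[-0.06,0.024,0.048],[-0.09,0.036,0.072],[-0.12,0.048,0.096],[-0.15,0.06,0.12]]' --rot '[[0,0,0],[0,0,0],[0,0,0],[0,0,0],[0,0,0]]'

```text
clock: 10.15
eef_pos: [626.9, -144.6, 95.0]
tcp_rot: [-3.139, -0.782, 1.293]
contact_force: [-0.6, -0.7, -0.0]
opening: -0.003
grasp_force: 0.5
```

play_rows --dp '[[-0.025,0.007,0.021],[-0.05,0.014,0.042],[-0.075,0.02,0.063],[-0.1,0.026,0.084],[-0.125,0.031,0.105]]' --rot '[[0,0,0],[0,0,0],[0,0,0],[0,0,0],[0,0,0]]'

```text
clock: 10.57
eef_pos: [628.0, -145.5, 88.6]
tcp_rot: [-3.139, -0.782, 1.293]
contact_force: [-0.9, -0.2, -0.6]
opening: 0.0
grasp_force: 0.5
```

play_rows --dp '[[-0.02,0.004,0.018],[-0.04,0.008,0.036],[-0.06,0.012,0.054],[-0.08,0.016,0.07],[-0.1,0.02,0.087]]' --rot '[[0,0,0],[0,0,0],[0,0,0],[0,0,0],[0,0,0]]'

```text
clock: 10.98
eef_pos: [628.6, -146.1, 83.3]
tcp_rot: [-3.139, -0.782, 1.293]
contact_force: [-0.2, 0.6, -1.3]
opening: -0.001
grasp_force: 0.5
```

```bash
python3 st.py
```

```text
t 10.9833 Htip [-143.2   69.4  -16.7] F(h) [ 0.55 -0.33 -1.34] rot [-3.139 -0.782  1.293]
units/mm xh [ 0.0074 -0.0227  0.0075] yh [-0.0161 -0.0105 -0.016 ] z [ 0.0176 -0.     -0.0177]
```

play_rows --dp '[[-0.02,0.003,0.018],[-0.04,0.006,0.036],[-0.06,0.01,0.054],[-0.08,0.013,0.072],[-0.1,0.016,0.09]]' --rot '[[0,0,0],[0,0,0],[0,0,0],[0,0,0],[0,0,0]]'

```text
clock: 11.4
eef_pos: [629.2, -146.6, 77.9]
tcp_rot: [-3.139, -0.782, 1.293]
contact_force: [-0.5, 0.2, -0.7]
opening: -0.0
grasp_force: 0.5
```

play_rows --dp '[[-0.02,0.003,0.018],[-0.04,0.006,0.036],[-0.06,0.01,0.054],[-0.08,0.013,0.072],[-0.1,0.016,0.09]]' --rot '[[0,0,0],[0,0,0],[0,0,0],[0,0,0],[0,0,0]]'

```text
clock: 11.82
eef_pos: [629.8, -147.0, 72.7]
tcp_rot: [-3.139, -0.782, 1.293]
contact_force: [-0.4, 0.7, -0.1]
opening: 0.001
grasp_force: 0.0
```

play_rows --dp '[[-0.02,0.003,0.018],[-0.04,0.006,0.036],[-0.06,0.01,0.054],[-0.08,0.013,0.072],[-0.1,0.016,0.09]]' --rot '[[0,0,0],[0,0,0],[0,0,0],[0,0,0],[0,0,0]]'

```text
clock: 12.23
eef_pos: [630.2, -147.5, 67.2]
tcp_rot: [-3.139, -0.782, 1.293]
contact_force: [-0.2, -0.7, -0.4]
opening: -0.001
grasp_force: 0.0
```

```bash
python3 -c "
from ang import *
f=optics.grab_frame('scene')
T=lambda X:((proj('scene',X)-100)/.3).round(0)
for th in [.05,0]: print(th,T(edge(th,80)),T(edge(th,-80)))
cv2.imwrite('pics/p8.png',cv2.resize(f['color'][120:300,100:340,::-1],(800,600)))"
```

```text
t 12.2333 Htip [-145.3   69.4  -32.8] F(h) [-0.27  0.65 -0.39] rot [-3.139 -0.782  1.293]
units/mm xh [ 0.0074 -0.0227  0.0075] yh [-0.0161 -0.0105 -0.016 ] z [ 0.0176 -0.     -0.0177]
0.05 [ 70. 542.] [356. 594.]
0 [ 72. 552.] [357. 605.]
```

Contact ended as the cover reached shut. I'll withdraw straight out in front, then back along the tool axis.

play_rows --dp '[[-0.1,0.25,-0.08],[-0.2,0.5,-0.17],[-0.3,0.8,-0.27],[-0.38,1.1,-0.36],[-0.46,1.36,-0.45]]' --rot '[[0,0,0],[0,0,0],[0,0,0],[0,0,0],[0,0,0]]'

```text
clock: 12.7
eef_pos: [676.1, -187.5, 67.0]
tcp_rot: [-3.139, -0.782, 1.293]
contact_force: [-0.3, -0.1, -0.1]
opening: -0.001
grasp_force: 0.0
```

play_rows --dp '[[0,0,-0.5],[0,0,-1.1],[0,0,-1.8],[0,0,-2.5],[0,0,-2.5]]' --rot '[[0,0,0],[0,0,0],[0,0,0],[0,0,0],[0,0,0]]'

```text
clock: 13.12
eef_pos: [657.4, -259.3, 141.9]
tcp_rot: [3.136, -0.78, 1.296]
contact_force: [1.1, -0.4, 0.4]
opening: -0.004
grasp_force: 0.0
```

play_rows --dp '[[0,0,0],[0,0,0],[0,0,0],[0,0,0],[0,0,0]]' --rot '[[0,0,0],[0,0,0],[0,0,0],[0,0,0],[0,0,0]]'

```text
clock: 13.53
eef_pos: [656.2, -253.8, 137.0]
tcp_rot: [-3.137, -0.783, 1.292]
contact_force: [0.3, -0.4, 0.6]
opening: 0.004
grasp_force: 0.0
```

```bash
python3 -c "
from ang import *
f=optics.grab_frame('scene')
T=lambda X:((proj('scene',X)-[100,120])/.3).round(0)
for th in [.05,0]: print(th,T(edge(th,80)),T(edge(th,-80)))
cv2.imwrite('pics/p9.png',cv2.resize(f['color'][120:300,100:340,::-1],(800,600)))"
```

```text
t 13.5333 Htip [-234.4  133.    37. ] F(h) [-0.46  0.1   0.61] rot [-3.137 -0.783  1.292]
units/mm xh [ 0.0074 -0.0227  0.0075] yh [-0.0161 -0.0106 -0.016 ] z [ 0.0176 -0.0001 -0.0177]
0.05 [ 70. 475.] [356. 528.]
0 [ 72. 486.] [357. 538.]
```

View pics/p9.png

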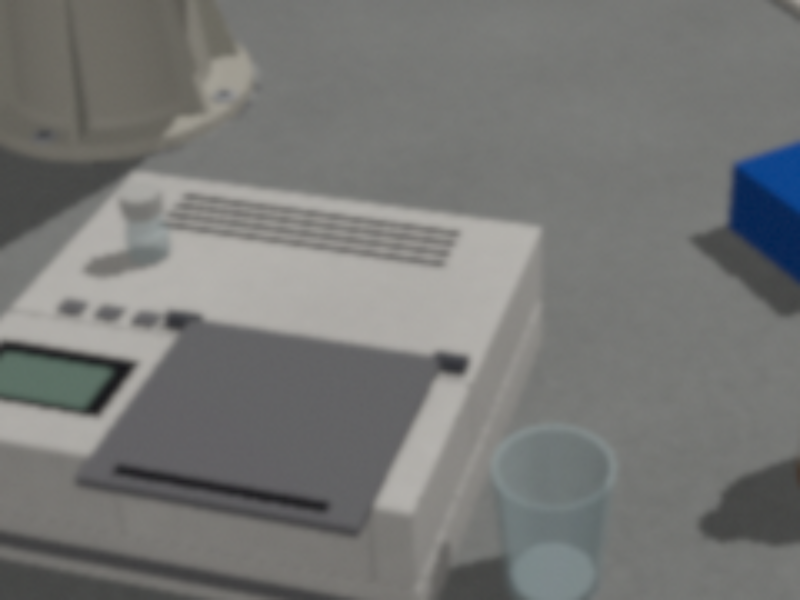

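The cover lies flat and shut, with its corners at (80,485) and (357,532). The hand is clear, and the vial (143,220), beaker and box are where they were.

```bash
python3 -c "
from rig import r
print(r.sign_off())"
```

```text
the job is handed in; nothing more can be done
None
```

The cover was tipped forward, caught and held on the closed fingers at about 0.78 rad, then lowered until shut; the hand is clear, the vial, beaker and box look unmoved, the bottle (never approached) was outside the final picture, and the job is handed in (no verdict returned).

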